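# Unstack the washed tubs onto their drip trays

## Task

The four washed food tubs were left stacked upside down, where they will not dry. Take the stack apart one tub at a time from the top down, and set each tub, still upside down, into the drip tray made for its shape and size, sitting flat on the floor of the tray inside its rim; let go of each before you fetch the next. Never tip a tub over, and leave the white bowl and the soap tin where they stand.

Things in the scene. Friction and masses are not known exactly. Their poses are not given: they have to be found in the camera images.
- small_round_tub_mid (a point): Pale blue hard-plastic tub standing upside down (mouth down, closed base up), round body 32 mm in diameter, 50 mm high, with a white rim 3 mm wider on every side and 4 mm high round its lower edge. The top of the stack of four at the start. Weighs 40 g, give or take 40 percent. The point is its centre, half-way up (25 mm above its underside); z is up.
- square_tub_mid (a point): Pale blue hard-plastic tub standing upside down (mouth down, closed base up), square body 40 x 40 mm, 52 mm high, with a white rim 3 mm wider on every side and 4 mm high round its lower edge. Second from the top of the stack. Weighs 60 g, give or take 40 percent. The point is its centre, half-way up (26 mm above its underside); z is up, x and y along its sides.
- wide_round_tub_mid (a point): Pale blue hard-plastic tub standing upside down (mouth down, closed base up), round body 60 mm in diameter, 54 mm high, with a white rim 3 mm wider on every side and 4 mm high round its lower edge. Third from the top of the stack. Weighs 80 g, give or take 40 percent. The point is its centre, half-way up (27 mm above its underside); z is up.
- oblong_tub_mid (a point): Pale blue hard-plastic tub standing upside down (mouth down, closed base up), oblong body 120 x 60 mm, 56 mm high, with a white rim 3 mm wider on every side and 4 mm high round its lower edge. The bottom of the stack, standing on the counter (counter top is z = 0). Weighs 110 g, give or take 40 percent. The point is its centre, half-way up (28 mm above its underside); z is up, x along its 120 mm length, y across it.
- small_round_tray: Grey drip tray stuck to the counter (does not move), round, the smaller of the two round ones: recess 48 mm in diameter, floor 2 mm above the counter, rim 5 mm wide with its top 7 mm above the counter, dark drain slots in the floor. Origin at the centre of its underside, on the counter; z is up.
- square_tray: Grey drip tray stuck to the counter (does not move), square: recess 56 x 56 mm, floor 2 mm above the counter, rim 5 mm wide with its top 7 mm above the counter, dark drain slots in the floor. Origin at the centre of its underside, on the counter; z is up, x and y along its sides.
- wide_round_tray: Grey drip tray stuck to the counter (does not move), round, the wider of the two round ones: recess 76 mm in diameter, floor 2 mm above the counter, rim 5 mm wide with its top 7 mm above the counter, dark drain slots in the floor. Origin at the centre of its underside, on the counter; z is up.
- oblong_tray: Grey drip tray stuck to the counter (does not move), oblong: recess 136 x 76 mm, floor 2 mm above the counter, rim 5 mm wide with its top 7 mm above the counter, dark drain slots in the floor. Origin at the centre of its underside, on the counter; z is up, x along its 136 mm length, y across it.
- ramekin: Bystander: loose white ceramic bowl, 72 mm across, 40 mm high, on the counter near the robot. Origin at the centre of its underside.
- soap_tin: Bystander: loose grey tin of soap paste with a yellow and white label, 64 mm in diameter, 65 mm high, at the far edge of the work. Origin at the centre of its underside.

How it is judged:
By the outcome, as a careful person would: the job done as asked, in the order asked, and still so for the second after the job is handed in, with the robot touching nothing.
It also fails if it takes over 115 s, if anything falls off the work surface, if the arm or the gripper's body presses on something with over 40 N, if the wrist force passes 120 N, or if a joint passes its speed limit or range.

## Robot

A 6-joint arm with a two-finger parallel gripper is mounted at the origin on the work surface. World frame = base frame: x ahead of the robot, y to its left, z up, the work surface at z = 0. Lengths are in mm, angles in rad, forces in N, time in s.
With the tool pointing down it reaches from about 425 to 950 mm from the base axis. Payload 3.5 kg.
Tool frame: the origin (TCP) lies on the front face of the gripper's body, between the roots of the fingers; the fingertips stand 73 mm ahead of it and the grasp point (between the pads) lies r.hold_point_z ahead of it (r.hold_point_z is the distance from the TCP to the grasp point, in mm); z points along the fingers, y is the line along which they close (so a half turn about z gives the same grasp; the last joint's range is limited). The gripper opens to 85 mm and grips with 20 to 120 N. Pads are 22 mm wide; open, the fingers measure 114 mm over their backs; the gripper's body (76 mm by 85 mm) begins 54 mm behind the grasp point. The pads swing forward as they close: fully open they stand 13 mm farther back than shut.
Start: joints at [-1.47, 0.286, 1.577, -0, 1.279, -0.15], TCP at [167.546, -653.862, 303.925] pointing down, gripper open.
Joint ranges: [-2.77, 2.77], [-0.9, 2.22], [0.21, 2.48], [-1.53, 4.67], [0.24, 2.81], [-2.84, 2.84]. Speed limits (rad/s): [2.79, 2.79, 3.14, 3.14, 3.14, 3.14].

## Interface

Orientations are given as a rotation vector (axis times angle).
In Python, from plant import sensors, imaging, r, nets gives the robot as it stands.
- The arm moves only by the tool servo_tool, never from a script. Its argument "steps" is a list that holds one entry, the list of rows, each a list of 5 numbers: the closure, from 0 (fully open) to 1 (shut), then the shift along the tool's x, y, z in cm, then the turn about the tool's z in degrees. A call has exactly 10 rows; each row shifts and turns the commanded pose from where the row before left it, along the tool's axes as they then stand; what a row does not reach is not made up. A row lasts 1/12 s, in which the tool goes at most 41.7 mm and 7.16 degrees, less where a joint would pass 70% of its speed; a pose out of reach is approached as far as the arm can. A call is refused whole if a number of a shift passes 4.17 or a number of a turn 7.16, either way. A call with a gripper value outside its range is refused whole. The fingers move at their own pace and stop on an object; "squeeze" is the grip in N (left out, the last holds). Time passes only in rows, so rows that do not move let the fingers close, or fill a call up. It gives the time, the measured TCP pose, the force, the opening and the grip force at its end, in the units of the state.
- sensors.read_state(): the state, without advancing time (a new reading comes with each control period).
- imaging.capture(name): name is "scene" or "top"; returns the picture (384x512x3 uint8, red, green, blue); there is no depth.
- imaging.camera_params(name): a dict with "fx", "fy", "cx", "cy" (pixels), "cam_to_world" (4x4, takes a point from camera to world coordinates). Camera axes: x right, y up, looking along -z (the intrinsics and any distortion apply to the point x, -y, -z); pixel columns grow to the right and rows downward; lengths in mm; the calibration is good to about 2 mm. A picture is of the moment at which its call begins. camera_params takes no time and is no camera call.
- r.sign_off(): hands the job in; it is judged then, once.
Trained networks look in the newest picture that a camera, given by its name, has taken for a name from the list of things; names that differ only in an ending like _2 or _b are one class to them, and where a whole thing is asked for, a point or a joint stands for the part that bears it (a point fixed in the world has none). Each returns a list of dicts, best first, with "score" (0 to 1); they miss things now and then, are a little off and sometimes report something else, mostly with a low value. They report only what shows in the picture. A call takes as long as a camera call.
- nets.search_frame(camera, label): "point" ([row, column] in pixels, amid what is visible of it).
- nets.tip_of(camera, label): "point" ([row, column] in pixels: a listed point, or the origin of a listed thing).
The state is a dict: "time_s": time; "joint_positions": joint angles; "qvel": joint speeds; "tau": joint torques, N m; "position": TCP position; "tool_rot": TCP orientation; "wrist_force": force on the tool from outside, world axes, zero at the start; "wrist_torque": the same for the moment, N m; "width": opening from 0.0 (shut) to 1.0 (fully open); "grip_force": force on a finger pad.
Only numpy, scipy, OpenCV 4.12 (cv2) and the standard library are available. Lean on these libraries where they do the work, as an engineer would, in place of code of your own. Each camera call takes 0.05 s, during which the arm holds its last target. There are 200 camera calls.

## Working session

There is one attempt and no reset: what is moved stays moved. The work goes in short steps, Python scripts to look and compute and a tool call to move; the robot and the scene stay as the last step left them, time stands still between calls to the robot, and variables do not carry over. Pictures are saved under pics/ and viewed, at most 14 in all, crops included, and the job is handed in when it is done.

Besides the shell and the picture viewer there is one more tool, called after "Request:" by a JSON object that holds its "op" and its "data". servo_tool: Moves the arm, as the interface text tells. Its arguments: {"type":"object","properties":{"steps":{"type":"array"},"squeeze":{"type":"number"}},"required":["steps"]}

```bash
ls; mkdir -p pics
python3 - <<'E'
from plant import sensors, imaging, r, nets
import cv2,numpy as np
s=sensors.read_state()
print({k:np.round(v,3) for k,v in s.items()}, r.hold_point_z)
for c in ("scene","top"):
    im=imaging.capture(c); cv2.imwrite(f"pics/{c}0.png",im[:,:,::-1])
    print(c,{k:np.round(v,3).tolist() for k,v in imaging.camera_params(c).items()})
E
```

```text
pics
{'time_s': np.float64(0.0), 'joint_positions': array([-1.47 ,  0.287,  1.578,  0.   ,  1.279, -0.15 ]), 'qvel': array([-0.003, -0.001,  0.001,  0.001,  0.001,  0.001]), 'tau': array([ 0.0000e+00, -4.0598e+01, -2.9263e+01, -0.0000e+00,  6.0000e-03,
        0.0000e+00]), 'position': array([ 167.483, -653.378,  302.531]), 'tool_rot': array([-3.115, -0.393, -0.   ]), 'wrist_force': array([ 0.529, -0.462,  0.463]), 'wrist_torque': array([ 0.016, -0.01 , -0.027]), 'grip_force': np.float64(0.0), 'width': np.float64(0.999)} 53.900000000000006
scene {'fx': 373.031, 'fy': 373.031, 'cx': 258.618, 'cy': 195.94, 'cam_to_world': [[-0.874, -0.288, 0.392, 955.155], [0.486, -0.475, 0.733, 683.422], [-0.024, 0.831, 0.555, 658.651], [0.0, 0.0, 0.0, 1.0]]}
top {'fx': 401.369, 'fy': 401.369, 'cx': 264.043, 'cy': 187.691, 'cam_to_world': [[-0.023, 0.997, -0.074, 532.826], [-0.999, -0.025, -0.021, -6.683], [-0.023, 0.074, 0.997, 925.739], [0.0, 0.0, 0.0, 1.0]]}
```

View pics/scene0.png

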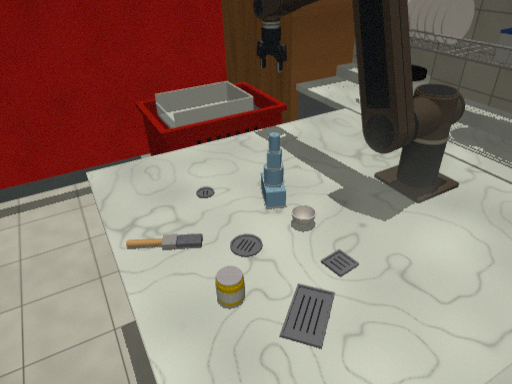

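View pics/top0.png

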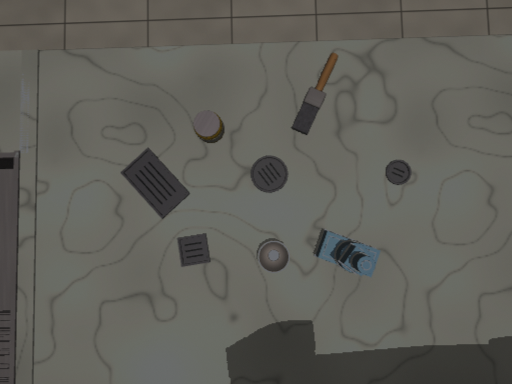

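The scene view shows the stack at about (274,170). The trays are the small round one at (205,192), wide round at (246,245), square at (340,263) and oblong at (309,315). In the top view the stack is at (348,253), the trays at (398,172), (269,174), (194,250) and (155,183), the bowl at (273,255) and the tin at (209,126).

```bash
cat > h.py <<'E'
import numpy as np, cv2
from plant import sensors, imaging, r, nets
P={c:imaging.camera_params(c) for c in("scene","top")}
def px2w(c,u,v,z):
    p=P[c];T=np.array(p["cam_to_world"]);d=T[:3,:3]@np.array([(u-p["cx"])/p["fx"],-(v-p["cy"])/p["fy"],-1.])
    o=T[:3,3];return (o+d*(z-o[2])/d[2])
def w2px(c,X):
    p=P[c];T=np.array(p["cam_to_world"]);q=T[:3,:3].T@(np.asarray(X,float)-T[:3,3])
    return np.array([p["cx"]-p["fx"]*q[0]/q[2],p["cy"]+p["fy"]*q[1]/q[2]])
def grab(c): return imaging.capture(c)
E
python3 - <<'E'
from h import *
ims={c:cv2.imread(f"pics/{c}0.png") for c in P}
seeds={"small":((398,172),(205,192)),"wide":((269,174),(246,245)),"square":((194,250),(340,263)),"oblong":((155,183),(309,315))}
for c,k,thr in(("top",0,75),("scene",1,115)):
    g=cv2.cvtColor(ims[c],cv2.COLOR_BGR2GRAY)
    m=(g<thr).astype(np.uint8); m=cv2.morphologyEx(m,cv2.MORPH_CLOSE,np.ones((5,5)))
    n,l,st,ce=cv2.connectedComponentsWithStats(m)
    for t,s in seeds.items():
        u,v=s[k]; i=l[v,u]
        if i==0: print(c,t,"none",g[v-3:v+4,u-3:u+4].mean());continue
        cn=cv2.findContours((l==i).astype(np.uint8),cv2.RETR_EXTERNAL,cv2.CHAIN_APPROX_NONE)[0][0][:,0]
        w=np.array([px2w(c,a,b,4)[:2] for a,b in cn],np.float32)
        (cx,cy),sz,an=cv2.minAreaRect(w)
        print(c,t,st[i,4],np.round([cx,cy,*sz,an],1))
for t in("small_round_tub_mid","square_tub_mid","wide_round_tub_mid","oblong_tub_mid"):
    z={"sm":187,"sq":136,"wi":83,"ob":28}[t[:2]]
    for c in("scene","top"):
        grab(c)
        for d in nets.tip_of(c,t)[:2]: print(t,c,round(d["score"],2),np.round(d["point"],1),np.round(px2w(c,d["point"][1],d["point"][0],z),0))
a=cv2.resize(ims["scene"][120:220,225:325],(600,600),interpolation=cv2.INTER_CUBIC)
b=cv2.resize(ims["top"][215:290,305:400],(760,600),interpolation=cv2.INTER_CUBIC)
cv2.imwrite("pics/a1.png",a);cv2.imwrite("pics/b1.png",cv2.convertScaleAbs(b,alpha=1.6))
E
```

```text
top small 507 [ 630.  -293.7   57.2   55.3   88.5]
top wide 1072 [634.3   0.9  83.6  83.5  43.6]
top square 854 [464.2 177.1  66.8  67.9   7.8]
top oblong 2370 [619.9 266.1 148.4  86.9  41.5]
scene small 147 [ 629.7 -291.    60.9   51.5   68.8]
scene wide 557 [634.8   6.2  83.3  84.4  59.2]
scene square 543 [465.7 181.9  69.5  68.    7.6]
scene oblong 2291 [620.7 269.4 149.4  85.9  41.2]
small_round_tub_mid scene 0.57 [141.  271.5] [ 449. -172.  187.]
small_round_tub_mid scene 0.35 [189.2 269.1] [587.  48. 187.]
small_round_tub_mid top 0.94 [262.7 358.3] [ 447. -158.  187.]
square_tub_mid scene 0.7 [158.8 272.4] [ 455. -159.  136.]
square_tub_mid top 0.78 [259.5 355.4] [ 448. -164.  136.]
wide_round_tub_mid scene 0.65 [172.1 273.6] [ 445. -168.   83.]
wide_round_tub_mid top 0.74 [256.6 353.1] [ 448. -170.   83.]
oblong_tub_mid scene 0.75 [189.8 268.8] [ 466. -163.   28.]
oblong_tub_mid top 0.95 [249.7 346.5] [ 458. -166.   28.]
```

View pics/a1.png

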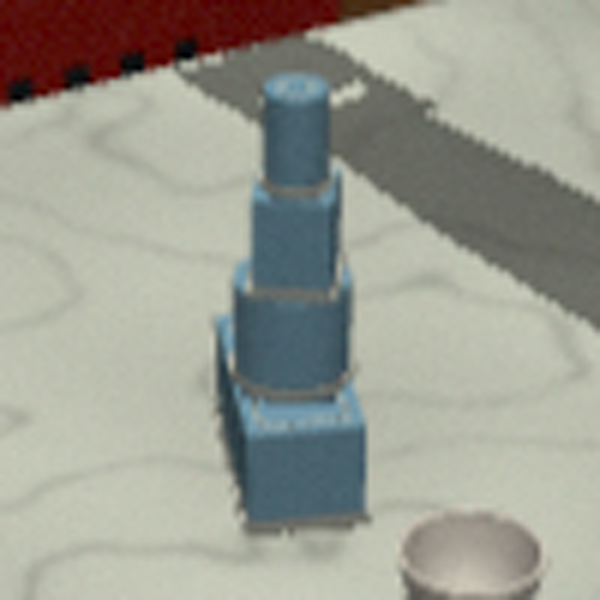

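View pics/b1.png

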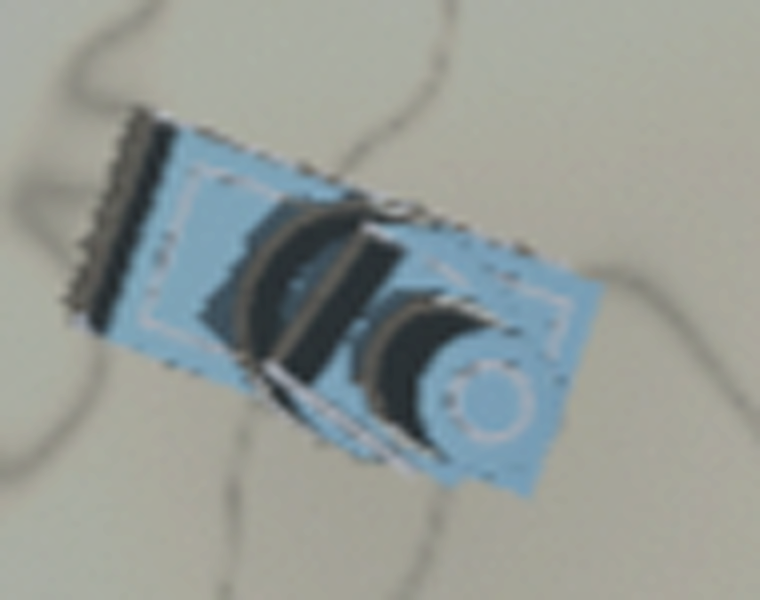

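The crops show the stack is clear of clutter. The small tub's top centre is at (366.2,265.1) in the top view and (274.5,134.7) in the scene view. The square tub's sides run at about 54°, and the oblong's length at about 69°.

```bash
cat >> h.py <<'E'
from scipy.spatial.transform import Rotation as Ro
def plan(x,y,z,psi=None):
    """tool-frame shift (cm) to TCP x,y,z, axes as they stand after turning to psi (deg)"""
    s=sensors.read_state();p=np.array(s["position"]);R=Ro.from_rotvec(s["tool_rot"]).as_matrix()
    a=np.degrees(np.arctan2(R[1,0],R[0,0])); f=a if psi is None else psi; turn=a-f
    R2=R@Ro.from_rotvec([0,0,np.radians(turn)]).as_matrix()
    d=R2.T@(np.array([x,y,z])-p)/10
    print("t%.2f pos %s psi %.1f tilt %.2f | turn %.1f shift cm %s f %s w %.3f g %.1f"%(s["time_s"],p.round(1),a,np.degrees(np.arccos(-R[2,2])),turn,d.round(2),np.round(s["wrist_force"],1),s["width"],s["grip_force"]))
E
python3 - <<'E'
from h import *
print(px2w("top",366.25,265.1,212),px2w("scene",274.5,134.7,212))
plan(447,-162,303,54)
E
```

```text
[ 445.92028636 -166.93227968  212.        ] [ 447.86018406 -157.73781681  212.        ]
t0.90 pos [ 167.5 -653.8  303.9] psi 14.4 tilt 0.00 | turn -39.6 shift cm [56.22 -6.3   0.09] f [ 0.  -0.  -0.4] w 0.999 g 0.0
```

Request:
{"op": "servo_tool", "data": {"steps": [[[0,0,0,0,-6.6],[0,0,0,0,-6.6],[0,0,0,0,-6.6],[0,0,0,0,-6.6],[0,0,0,0,-6.6],[0,0,0,0,-6.6],[0,4,-0.4,0,0],[0,4,-0.4,0,0],[0,4,-0.4,0,0],[0,4,-0.4,0,0]]]}}

```text
time_s: 1.73
position: [249.2, -513.6, 303.7]
tool_rot: [-2.8, -1.424, -0.0]
wrist_force: [0.4, -0.7, 1.2]
width: 1.001
grip_force: 0.0
```

Request:
{"op": "servo_tool", "data": {"steps": [[[0,4,-0.47,0,0],[0,4,-0.47,0,0],[0,4,-0.47,0,0],[0,4,-0.47,0,0],[0,4,-0.47,0,0],[0,4,-0.47,0,0],[0,4,-0.47,0,0],[0,4,-0.47,0,0],[0,4,-0.47,0,0],[0,4,-0.47,0,0]]]}}

```text
time_s: 2.57
position: [446.5, -162.0, 304.4]
tool_rot: [2.799, 1.425, 0.001]
wrist_force: [0.8, -0.6, -0.1]
width: 1.0
grip_force: 0.0
```

Run:
```python
from h import *
plan(447,-162,303,54)
ims={c:grab(c) for c in P}
a=cv2.resize(ims["scene"][60:160,225:325],(400,400),interpolation=cv2.INTER_CUBIC)
b=cv2.convertScaleAbs(cv2.resize(ims["top"][215:315,305:405],(400,400),interpolation=cv2.INTER_CUBIC),alpha=1.6)
cv2.imwrite("pics/c1.png",np.hstack([a,b])[:,:,::-1])
```

```text
t2.57 pos [ 446.5 -162.   304.4] psi 54.0 tilt 0.07 | turn -0.0 shift cm [0.03 0.04 0.14] f [ 0.8 -0.6 -0.1] w 1.000 g 0.0
```

View pics/c1.png

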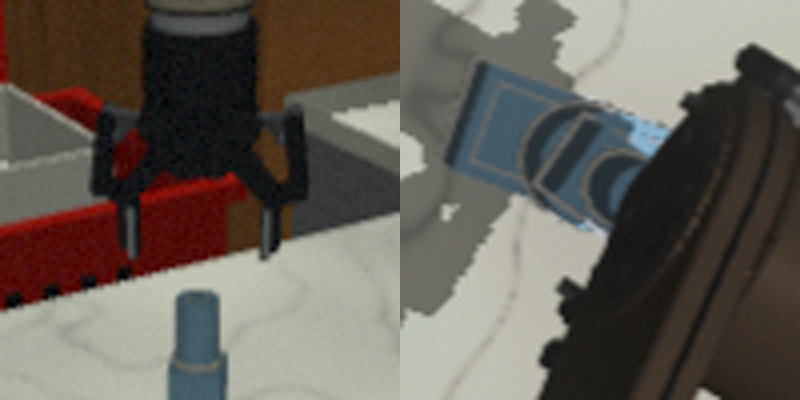

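The picture shows the open gripper over the stack. The fingertips are at about (258,124) and (292,124) in the scene view, with the tub top below at (274.3,134.3). In the top view the arm hides the small tub.

Run:
```python
from h import *
for z in (231,240,244): print(z,w2px("scene",[446.5,-162,z]))
for y in (-35,35):
    u=np.array([np.sin(np.radians(54)),-np.cos(np.radians(54))])*y*1.2
    print(y,w2px("scene",[446.5+u[0],-162+u[1],240]),w2px("scene",[446.5+u[0],-162+u[1],231]))
for o in [(0,0),(0,3),(0,-3),(3,0)]: print(o,w2px("scene",[446.5+o[0],-162+o[1],212]), w2px("top",[446.5+o[0],-162+o[1],212]))
for n in("gripper",):pass
```

```text
231 [274.12774788 127.87303171]
240 [274.12332699 124.89666697]
244 [274.12134864 123.56474213]
-35 [289.04162411 125.27084649] [288.9752123  128.25892581]
35 [259.33969627 124.52586515] [259.41367962 127.49060466]
(0, 0) [274.13694493 134.06495754] [363.40164107 264.82339657]
(0, 3) [274.67952545 134.43666509] [361.67808606 264.8590958 ]
(0, -3) [273.59659597 133.69477877] [365.12551048 264.78769082]
(3, 0) [273.23726555 134.29869569] [363.33018    263.08907469]
```

Request:
{"op": "servo_tool", "data": {"steps": [[[0,-0.31,0.17,0.5,0],[0,0,0,1.0,0],[0,0,0,1.0,0],[0,0,0,1.0,0],[0,0,0,1.0,0],[0,0,0,0.7,0],[0,0,0,0.5,0],[0,0,0,0.4,0],[0,0,0,0.05,0],[0.4,0,0,0,0]]], "squeeze": 20}}

```text
time_s: 3.5
position: [445.6, -167.5, 242.4]
tool_rot: [-2.8, -1.425, 0.0]
wrist_force: [1.3, -0.9, 1.4]
width: 0.883
grip_force: 0.0
```

Request:
{"op": "servo_tool", "data": {"steps": [[[0.5,0,0,0,0],[0.55,0,0,0,0],[0.6,0,0,0,0],[0.65,0,0,0,0],[0.7,0,0,0,0],[0.8,0,0,0,0],[0.9,0,0,0,0],[1,0,0,0,0],[1,0,0,0,0],[1,0,0,0,0]]]}}

```text
time_s: 4.33
position: [445.7, -167.5, 242.8]
tool_rot: [2.799, 1.425, 0.001]
wrist_force: [-0.2, 0.4, 2.9]
width: 0.362
grip_force: 21.5
```

Request:
{"op": "servo_tool", "data": {"steps": [[[1,0,0,-0.3,0],[1,0,0,-0.7,0],[1,0,0,-1,0],[1,0,0,-1,0],[1,0,0,-1,0],[1,0,0,-1,0],[1,0,0,-0.5,0],[1,0,0,0,0],[1,0,0,0,0],[1,0,0,0,0]]]}}

```text
time_s: 5.17
position: [445.3, -167.3, 296.9]
tool_rot: [-2.799, -1.425, 0.001]
wrist_force: [0.3, -0.0, -0.9]
width: 0.359
grip_force: 21.3
```

Run:
```python
from h import *
plan(630,-293,110)
im=grab("top");sc=grab("scene")
b=cv2.convertScaleAbs(cv2.resize(im[215:290,305:405],(600,450),interpolation=cv2.INTER_CUBIC),alpha=1.6)
a=cv2.resize(sc[60:160,241:285],(198,450),interpolation=cv2.INTER_CUBIC)
cv2.imwrite("pics/d1.png",np.hstack([b,a])[:,:,::-1])
```

```text
t5.17 pos [ 445.3 -167.3  296.9] psi 54.0 tilt 0.05 | turn 0.0 shift cm [ 0.7  22.35 18.67] f [ 0.3 -0.  -0.9] w 0.359 g 21.3
```

View pics/d1.png

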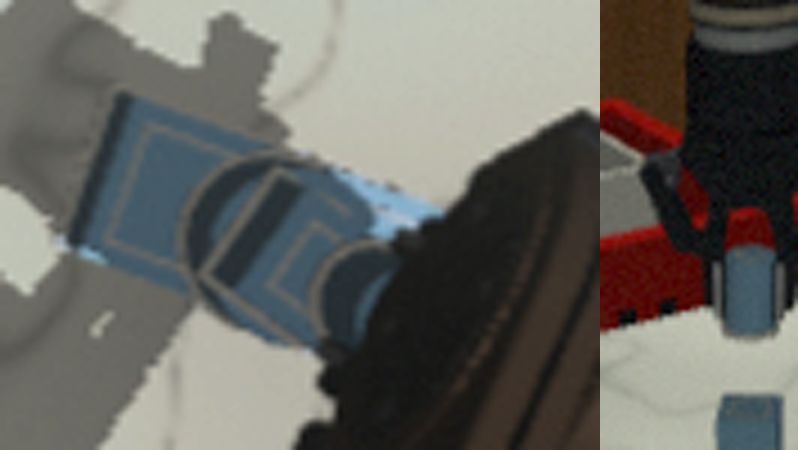

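The lifted small tub is held upright between the fingers, and the rest of the stack is undisturbed.

Request:
{"op": "servo_tool", "data": {"steps": [[[1,0.07,1.5,0.5,0],[1,0.07,2.5,1.5,0],[1,0.07,2.5,2,0],[1,0.07,2.5,2.2,0],[1,0.07,2.5,2.2,0],[1,0.07,2.5,2.2,0],[1,0.07,2.5,2.2,0],[1,0.07,2.5,2.2,0],[1,0.07,2.2,2.2,0],[1,0.07,1.15,1.5,0]]]}}

```text
time_s: 6.1
position: [630.9, -294.1, 106.8]
tool_rot: [-2.798, -1.424, 0.002]
wrist_force: [0.4, -0.4, -0.9]
width: 0.356
grip_force: 21.3
```

Request:
{"op": "servo_tool", "data": {"steps": [[[1,0,0,0,0],[1,0,0,0,0],[1,0,0,0,0],[1,0,0,0,0],[1,0,0,0,0],[1,0,0,0,0],[1,0,0,0,0],[1,0,0,0,0],[1,0,0,0,0],[1,0,0,0,0]]]}}

```text
time_s: 6.93
position: [630.4, -293.2, 110.6]
tool_rot: [2.799, 1.425, 0.0]
wrist_force: [0.1, 0.2, 0.1]
width: 0.358
grip_force: 21.3
```

Run:
```python
from h import *
plan(630,-293,83)
sc=grab("scene");im=grab("top")
a=cv2.resize(sc[140:215,160:260],(600,450),interpolation=cv2.INTER_CUBIC)
b=cv2.convertScaleAbs(cv2.resize(im[215:290,305:338],(198,450),interpolation=cv2.INTER_CUBIC),alpha=1.6)
cv2.imwrite("pics/e1.png",a[:,:,::-1]); np.save("top1.npy",im)
print(w2px("scene",[630,-293,4]),w2px("scene",[630,-293,29]))
for c,z in(("scene",136),("top",136)):
  pass
```

```text
t6.93 pos [ 630.4 -293.2  110.6] psi 54.0 tilt 0.01 | turn 0.0 shift cm [-0.   -0.04  2.76] f [0.1 0.2 0.1] w 0.358 g 21.3
[204.7000659  191.72614695] [203.8815259  185.17981611]
```

View pics/e1.png

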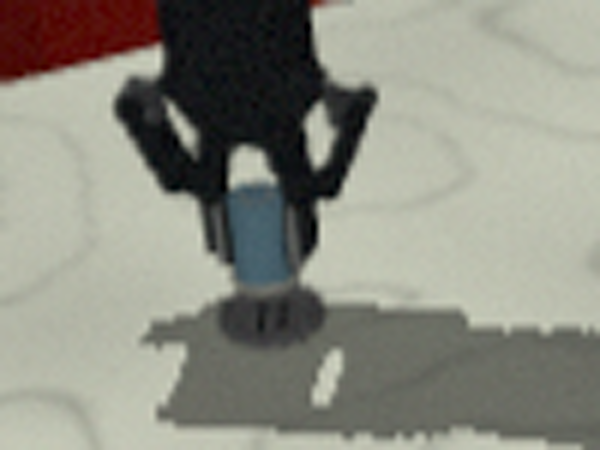

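The tub hangs centred over its tray: its rim is at about (204,186) and the tray centre at (205,192), which matches the projections.

Request:
{"op": "servo_tool", "data": {"steps": [[[1,0,0,0.5,0],[1,0,0,0.6,0],[1,0,0,0.6,0],[1,0,0,0.4,0],[1,0,0,0.3,0],[1,0,0,0.2,0],[1,0,0,0.1,0],[1,0,0,0,0],[1,0,0,0,0],[1,0,0,0,0]]]}}

```text
time_s: 7.87
position: [630.6, -293.4, 83.7]
tool_rot: [2.799, 1.425, 0.001]
wrist_force: [-0.4, -0.2, -0.5]
width: 0.358
grip_force: 21.4
```

Run:
```python
from h import *
plan(630,-293,83)
```

```text
t7.87 pos [ 630.6 -293.4   83.7] psi 54.0 tilt 0.04 | turn 0.0 shift cm [-0.01 -0.07  0.07] f [-0.4 -0.2 -0.5] w 0.358 g 21.4
```

Request:
{"op": "servo_tool", "data": {"steps": [[[1,0,0,0.05,0],[1,0,0,0.05,0],[1,0,0,0,0],[0.6,0,0,0,0],[0.55,0,0,0,0],[0.45,0,0,0,0],[0.3,0,0,0,0],[0,0,0,0,0],[0,0,0,0,0],[0,0,0,0,0]]]}}

```text
time_s: 8.7
position: [630.4, -293.2, 82.4]
tool_rot: [-2.8, -1.425, 0.0]
wrist_force: [0.9, 0.4, 0.6]
width: 1.001
grip_force: 0.0
```

Request:
{"op": "servo_tool", "data": {"steps": [[[0,0,0,-0.5,0],[0,0,0,-2,0],[0,0,0,-4,0],[0,0,0,-4,0],[0,0,0,-4,0],[0,0,0,-4,0],[0,0,0,-3,0],[0,0,0,0,0],[0,0,0,0,0],[0,0,0,0,0]]]}}

```text
time_s: 9.53
position: [630.1, -293.0, 297.1]
tool_rot: [-2.799, -1.425, 0.001]
wrist_force: [-0.2, -0.5, -0.5]
width: 1.002
grip_force: 0.0
```

Run:
```python
from h import *
plan(448,-165,260,54)
sc=grab("scene");im=grab("top")
a=cv2.resize(sc[165:215,180:230],(300,300),interpolation=cv2.INTER_CUBIC)
b=cv2.convertScaleAbs(cv2.resize(im[220:280,310:380],(490,420),interpolation=cv2.INTER_CUBIC),alpha=1.6)
cv2.imwrite("pics/f1.png",np.hstack([np.vstack([a,np.zeros((120,300,3),np.uint8)]),b])[:,:,::-1]);
```

```text
t9.53 pos [ 630.1 -293.   297.1] psi 54.0 tilt 0.04 | turn -0.0 shift cm [ -0.35 -22.25   3.72] f [-0.2 -0.5 -0.5] w 1.002 g 0.0
```

View pics/f1.png

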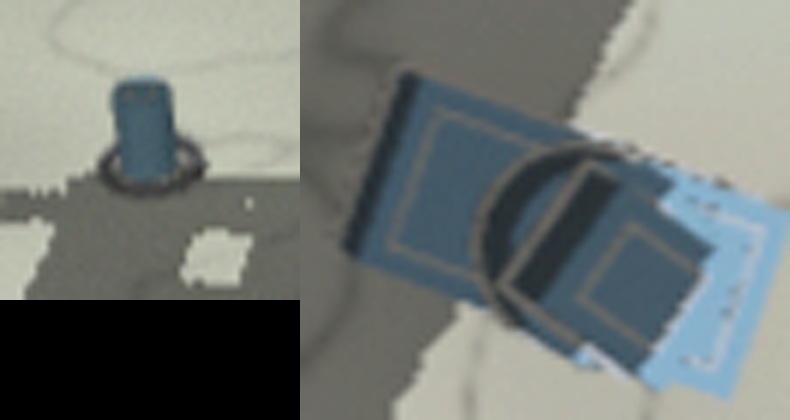

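The small tub stands upright inside its tray. The square tub's top is now clear, with its centre at about (356.9,259.3) in the top view and its sides at about 55°.

Run:
```python
from h import *
w=px2w("top",356.9,259.3,162);print(w)
cs=[px2w("top",310+(x-300+.5)/7-.5,220+(y+.5)/7-.5,162)[:2] for x,y in((625,185),(715,250),(640,372),(545,305))]
for i in range(4):
    d=cs[(i+1)%4]-cs[i];print(np.linalg.norm(d),np.degrees(np.arctan2(d[1],d[0]))%90)
print(np.mean(cs,0)); plan(*np.mean(cs,0),250,55)
```

```text
[ 450.92746863 -161.19001321  162.        ]
29.282825940225646 52.63940825131996
38.278124505069314 56.23098621699336
30.586370143870926 53.47470004489614
38.66441689368787 54.26612222716008
[ 450.98504397 -161.17677822]
t9.63 pos [ 629.7 -292.8  294.8] psi 54.0 tilt 0.25 | turn -1.0 shift cm [  0.53 -22.16   4.58] f [-0.5 -1.  -1. ] w 1.000 g 0.0
```

Run:
```python
from h import *
f=lambda x,y,z=162:px2w("top",310+(x-300+.5)/7-.5,220+(y+.5)/7-.5,z)[:2]
w=f(643,285);print(w, np.linalg.norm(f(742,265)-f(625,185)))
# from visible left edge (true top edge) inward 20mm
a,b=f(625,185),f(545,305);m=(a+b)/2;d=(a-b)/np.linalg.norm(a-b);n=np.array([-d[1],d[0]]);print(m-20*n*np.sign(n[1]) if n[1]>0 else m+20*n)
# rim left edge at z=110, rim half 23
a,b=f(590,163,112),f(503,285,112);m=(a+b)/2;d=(a-b)/np.linalg.norm(a-b);n=np.array([-d[1],d[0]]);n*=-np.sign(n[1]);print(m+23*n,np.linalg.norm(a-b))
plan(449,-164,250,55)
```

```text
[ 449.03615214 -164.23109251] 37.37114488542204
[ 448.29811884 -165.44805519]
[ 447.3908185  -166.08244613] 42.8483355393412
t9.63 pos [ 629.7 -292.8  294.8] psi 54.0 tilt 0.25 | turn -1.0 shift cm [  0.19 -22.16   4.58] f [-0.5 -1.  -1. ] w 1.000 g 0.0
```

Request:
{"op": "servo_tool", "data": {"steps": [[[0,0,-1.5,0,-1],[0,0,-3,0,0],[0,0,-3,0,0],[0,0,-3,0,0],[0,0,-3,0,0],[0,0,-3,0,0],[0,0,-3,0,0],[0,0,-2.2,0,0],[0,0,-0.5,0,0],[0,0,0,0,0]]]}}

```text
time_s: 10.47
position: [447.7, -164.7, 296.0]
tool_rot: [-2.785, -1.45, 0.002]
wrist_force: [-0.3, -0.8, 0.2]
width: 1.004
grip_force: 0.0
```

Run:
```python
from h import *
plan(448,-165.5,192,55)
```

```text
t10.47 pos [ 447.7 -164.7  296. ] psi 55.0 tilt 0.13 | turn -0.0 shift cm [-0.05  0.09 10.4 ] f [-0.3 -0.8  0.2] w 1.004 g 0.0
```

Request:
{"op": "servo_tool", "data": {"steps": [[[0,-0.05,0.1,1,0],[0,0,0,2,0],[0,0,0,2,0],[0,0,0,2,0],[0,0,0,1.5,0],[0,0,0,1.0,0],[0,0,0,0.6,0],[0,0,0,0.3,0],[0,0,0,0,0],[0.3,0,0,0,0]]]}}

```text
time_s: 11.3
position: [449.9, -167.0, 194.0]
tool_rot: [2.786, 1.449, 0.001]
wrist_force: [-0.0, 0.3, 0.0]
width: 0.886
grip_force: 0.0
```

Request:
{"op": "servo_tool", "data": {"steps": [[[0.4,0,0,0,0],[0.45,0,0,0,0],[0.5,0,0,0,0],[0.55,0,0,0,0],[0.6,0,0,0,0],[0.7,0,0,0,0],[0.8,0,0,0,0],[1,0,0,0,0],[1,0,0,0,0],[1,0,0,0,0]]]}}

```text
time_s: 12.13
position: [449.7, -166.8, 194.2]
tool_rot: [2.786, 1.45, 0.001]
wrist_force: [-1.1, 0.6, 6.0]
width: 0.469
grip_force: 20.9
```

Request:
{"op": "servo_tool", "data": {"steps": [[[1,0,0,-0.3,0],[1,0,0,-0.7,0],[1,0,0,-1,0],[1,0,0,-1,0],[1,0,0,-1,0],[1,0,0,-1,0],[1,0,0,-0.7,0],[1,0,0,-0.3,0],[1,0,0,0,0],[1,0,0,0,0]]]}}

```text
time_s: 12.97
position: [449.2, -166.5, 253.4]
tool_rot: [-2.787, -1.45, 0.0]
wrist_force: [0.4, -0.8, -1.0]
width: 0.464
grip_force: 20.4
```

Run:
```python
from h import *
plan(465,179,112,97.7);plan(465,179,112,7.7)
sc=grab("scene");im=grab("top")
a=cv2.resize(sc[90:190,235:315],(360,450),interpolation=cv2.INTER_CUBIC)
b=cv2.convertScaleAbs(cv2.resize(im[215:290,305:375],(420,450),interpolation=cv2.INTER_CUBIC),alpha=1.6)
cv2.imwrite("pics/g1.png",np.hstack([a,b])[:,:,::-1])
```

```text
t12.97 pos [ 449.2 -166.5  253.4] psi 55.0 tilt 0.00 | turn -42.7 shift cm [34.03  6.19 14.14] f [ 0.4 -0.8 -1. ] w 0.464 g 20.4
t12.97 pos [ 449.2 -166.5  253.4] psi 55.0 tilt 0.00 | turn 47.3 shift cm [  6.19 -34.03  14.14] f [ 0.4 -0.8 -1. ] w 0.464 g 20.4
```

View pics/g1.png

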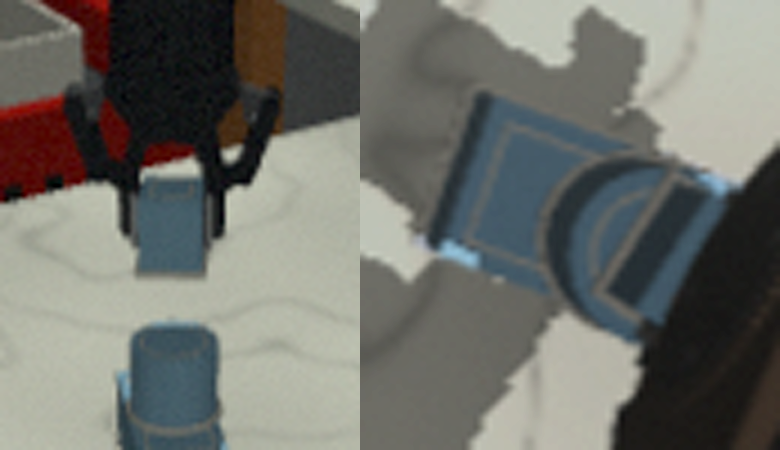

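The square tub is lifted level and square in the grip, and the wide round tub below has not moved.

Request:
{"op": "servo_tool", "data": {"steps": [[[1,0,0,0,-6.1],[1,0,0,0,-6.1],[1,0,0,0,-6.1],[1,0,0,0,-6.1],[1,0,0,0,-6.1],[1,0,0,0,-6.1],[1,0,0,0,-6.1],[1,2,0.6,0,0],[1,3,0.6,0,0],[1,3,0.6,0,0]]]}}

```text
time_s: 13.9
position: [456.2, -84.4, 252.7]
tool_rot: [-2.07, -2.362, 0.001]
wrist_force: [0.2, -0.1, -0.8]
width: 0.465
grip_force: 20.4
```

Request:
{"op": "servo_tool", "data": {"steps": [[[1,3,0.6,0,0],[1,3,0.6,0,0],[1,3,0.6,1.5,0],[1,3,0.6,2,0],[1,3,0.6,2,0],[1,3,0.6,2,0],[1,3,0.6,2,0],[1,3,0.2,2,0],[1,1.5,0,1.5,0],[1,0.4,0,1,0]]]}}

```text
time_s: 14.73
position: [463.6, 179.6, 110.8]
tool_rot: [-2.062, -2.366, 0.005]
wrist_force: [0.2, -1.1, -0.9]
width: 0.461
grip_force: 20.4
```

Run:
```python
from h import *
plan(464.7,178.5,112,97.7)
```

```text
t14.73 pos [463.6 179.6 110.8] psi 97.9 tilt 0.25 | turn 0.2 shift cm [-0.12  0.09 -0.12] f [ 0.2 -1.1 -0.9] w 0.461 g 20.4
```

Request:
{"op": "servo_tool", "data": {"steps": [[[1,-0.1,0.08,0,0.2],[1,0,0,0,0],[1,0,0,0,0],[1,0,0,0,0],[1,0,0,0,0],[1,0,0,0,0],[1,0,0,0,0],[1,0,0,0,0],[1,0,0,0,0],[1,0,0,0,0]]]}}

```text
time_s: 15.57
position: [466.4, 176.8, 113.5]
tool_rot: [2.072, 2.361, 0.0]
wrist_force: [0.7, -0.1, 0.0]
width: 0.465
grip_force: 20.4
```

Run:
```python
from h import *
plan(464.7,178.5,86,97.7)
sc=grab("scene")
a=cv2.resize(sc[195:285,290:390],(800,720)[:2] and (660,594),interpolation=cv2.INTER_CUBIC)
cv2.imwrite("pics/i1.png",a[:,:,::-1])
def rect(x,y,z,h,psi):
    c=np.radians(psi)
    return [np.round((w2px("scene",[x+a*np.cos(c)-b*np.sin(c),y+a*np.sin(c)+b*np.cos(c),z])-[290,195]+.5)*6.6).tolist() for a,b in((h,h),(h,-h),(-h,-h),(-h,h))]
s=sensors.read_state();p=s["position"]
print("rim",rect(p[0],p[1],p[2]-84.2,23,7.7)); print("tray outer",rect(464.7,178.5,7,33,7.7));print("tray inner",rect(464.7,178.5,7,28,7.7))
```

```text
t15.57 pos [466.4 176.8 113.5] psi 97.5 tilt 0.00 | turn -0.2 shift cm [ 0.2  -0.15  2.75] f [ 0.7 -0.1  0. ] w 0.465 g 20.4
rim [[328.0, 453.0], [236.0, 385.0], [322.0, 334.0], [415.0, 399.0]]
tray outer [[331.0, 527.0], [200.0, 427.0], [322.0, 354.0], [454.0, 447.0]]
tray inner [[330.0, 513.0], [219.0, 428.0], [323.0, 366.0], [434.0, 446.0]]
```

View pics/i1.png

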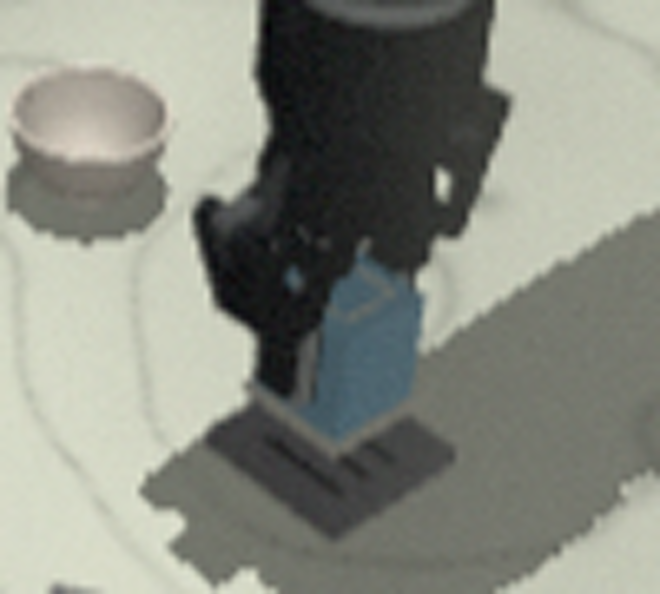

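The square tub hangs over its tray. The rim corner at crop (335,455) and the tray corner at (333,542) both sit within about 1 mm of the predicted fit, so I'll lower it.

Request:
{"op": "servo_tool", "data": {"steps": [[[1,0.1,-0.08,0.4,0],[1,0,0,0.6,0],[1,0,0,0.6,0],[1,0,0,0.4,0],[1,0,0,0.3,0],[1,0,0,0.2,0],[1,0,0,0.1,0],[1,0,0,0,0],[1,0,0,0,0],[1,0,0,0,0]]]}}

```text
time_s: 16.45
position: [465.7, 177.7, 87.7]
tool_rot: [2.072, 2.361, 0.001]
wrist_force: [0.2, 0.2, -0.7]
width: 0.468
grip_force: 20.4
```

Request:
{"op": "servo_tool", "data": {"steps": [[[1,0,0,0.05,0],[1,0,0,0.05,0],[1,0,0,0.05,0],[1,0,0,0,0],[1,0,0,0,0],[1,0,0,0,0],[1,0,0,0,0],[1,0,0,0,0],[1,0,0,0,0],[1,0,0,0,0]]]}}

```text
time_s: 17.28
position: [465.7, 177.7, 86.2]
tool_rot: [2.072, 2.361, 0.0]
wrist_force: [-0.6, -0.8, 4.3]
width: 0.468
grip_force: 20.8
```

Request:
{"op": "servo_tool", "data": {"steps": [[[0.5,0,0,0,0],[0.45,0,0,0,0],[0.35,0,0,0,0],[0.2,0,0,0,0],[0,0,0,0,0],[0,0,0,0,0],[0,0,0,-0.5,0],[0,0,0,-2,0],[0,0,0,-4,0],[0,0,0,-4,0]]]}}

```text
time_s: 18.12
position: [464.2, 177.4, 190.7]
tool_rot: [-2.07, -2.359, 0.006]
wrist_force: [1.2, 1.0, 0.4]
width: 1.002
grip_force: 0.0
```

Request:
{"op": "servo_tool", "data": {"steps": [[[0,0,0,-4,0],[0,0,0,-3,0],[0,0,0,0,0],[0,0,0,0,0],[0,0,0,0,0],[0,0,0,0,6.9],[0,0,0,0,7.1],[0,0,0,0,7.1],[0,0,0,0,7.1],[0,0,0,0,0]]]}}

```text
time_s: 18.95
position: [464.4, 177.4, 258.3]
tool_rot: [-2.585, -1.781, 0.007]
wrist_force: [-0.2, 1.0, 1.6]
width: 0.999
grip_force: 0.0
```

Run:
```python
from h import *
plan(448,-166,252,69.4)
sc=grab("scene");im=grab("top")
a=cv2.resize(sc[205:285,300:380],(300,300),interpolation=cv2.INTER_CUBIC)
b=cv2.convertScaleAbs(cv2.resize(im[220:280,310:380],(490,420),interpolation=cv2.INTER_CUBIC),alpha=1.6)
cv2.imwrite("pics/j1.png",np.hstack([np.vstack([a,np.zeros((120,300,3),np.uint8)]),b])[:,:,::-1]);
```

```text
t18.95 pos [464.4 177.4 258.3] psi 69.1 tilt 0.29 | turn -0.3 shift cm [-32.72  10.55   0.67] f [-0.2  1.   1.6] w 0.999 g 0.0
```

View pics/j1.png

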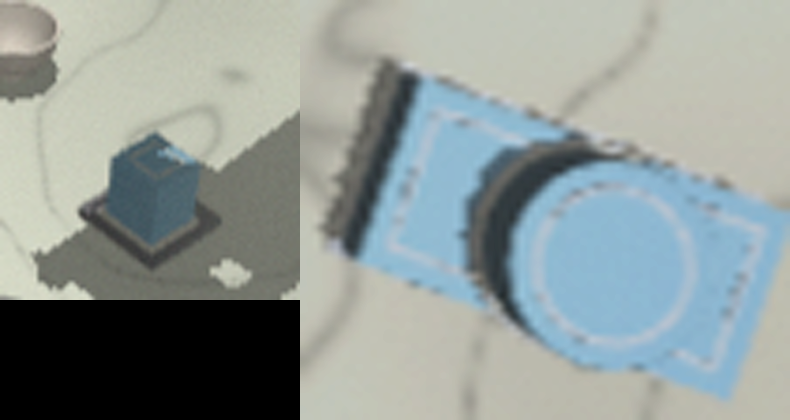

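The square tub sits inside its tray. The wide tub's top ring is centred at crop (613,266), and the oblong's top corners are at (420,75), (790,208), (728,398) and (355,255).

Run:
```python
from h import *
f=lambda x,y,z:px2w("top",310+(x-300+.5)/7-.5,220+(y+.5)/7-.5,z)[:2]
w=f(613,266,110);print(w)
cs=[f(x,y,56) for x,y in((420,75),(790,208),(728,398),(355,255))];print(np.mean(cs,0))
for i in range(4):
    d=cs[(i+1)%4]-cs[i];print(np.linalg.norm(d),np.degrees(np.arctan2(d[1],d[0]))%180)
plan(*w,258,69)
```

```text
[ 448.88321746 -166.64056609]
[ 453.37835104 -165.37881944]
119.02975119495298 68.88957960132214
60.60355365058785 159.4813504665447
120.37418196710908 67.86358457188331
58.44907935608573 158.20415172946124
t19.05 pos [464.7 177.5 259. ] psi 69.5 tilt 0.21 | turn 0.5 shift cm [-32.7   10.86   0.13] f [-0.   0.1  0.1] w 1.000 g 0.0
```

Request:
{"op": "servo_tool", "data": {"steps": [[[0,-2,0.66,0,0.5],[0,-3.7,1.23,0,0],[0,-3.7,1.23,0,0],[0,-3.7,1.23,0,0],[0,-3.7,1.23,0,0],[0,-3.7,1.23,0,0],[0,-3.7,1.23,0,0],[0,-3.7,1.23,0,0],[0,-3.3,1.1,0,0],[0,-1.2,0.49,0,0]]]}}

```text
time_s: 19.88
position: [448.9, -167.2, 260.4]
tool_rot: [2.594, 1.773, -0.002]
wrist_force: [0.3, -0.2, -0.3]
width: 0.997
grip_force: 0.0
```

Request:
{"op": "servo_tool", "data": {"steps": [[[0,0,0,0,0],[0,0,0,1,0],[0,0,0,2,0],[0,0,0,2,0],[0,0,0,1.5,0],[0,0,0,0.5,0],[0,0,0,0,0],[0,0,0,0,0],[0,0,0,0,0],[0,0,0,0,0]]]}}

```text
time_s: 20.72
position: [450.3, -163.7, 192.2]
tool_rot: [2.59, 1.774, 0.002]
wrist_force: [0.6, -0.2, -0.6]
width: 1.0
grip_force: 0.0
```

Run:
```python
from h import *
plan(448.9,-166.6,140,69)
```

```text
t20.72 pos [ 450.3 -163.7  192.2] psi 68.8 tilt 0.14 | turn -0.2 shift cm [-0.32 -0.04  5.22] f [ 0.6 -0.2 -0.6] w 1.000 g 0.0
```

Request:
{"op": "servo_tool", "data": {"steps": [[[0,-0.32,-0.04,0.6,0],[0,0,0,1.0,0],[0,0,0,1.2,0],[0,0,0,1,0],[0,0,0,0.8,0],[0,0,0,0.4,0],[0,0,0,0.2,0],[0,0,0,0,0],[0.1,0,0,0,0],[0.15,0,0,0,0]]]}}

```text
time_s: 21.55
position: [448.4, -166.7, 139.5]
tool_rot: [2.592, 1.774, 0.001]
wrist_force: [0.6, 0.3, -0.2]
width: 0.85
grip_force: 0.0
```

Request:
{"op": "servo_tool", "data": {"steps": [[[0.2,0,0,0,0],[0.25,0,0,0,0],[0.3,0,0,0,0],[0.35,0,0,0,0],[0.45,0,0,0,0],[0.6,0,0,0,0],[0.8,0,0,0,0],[1,0,0,0,0],[1,0,0,0,0],[1,0,0,0,0]]], "squeeze": 22}}

```text
time_s: 22.38
position: [448.5, -166.7, 139.6]
tool_rot: [2.592, 1.774, 0.001]
wrist_force: [-0.0, 0.2, 5.7]
width: 0.712
grip_force: 24.3
```

Request:
{"op": "servo_tool", "data": {"steps": [[[1,0,0,-0.3,0],[1,0,0,-0.7,0],[1,0,0,-1,0],[1,0,0,-1,0],[1,0,0,-1,0],[1,0,0,-1,0],[1,0,0,-0.7,0],[1,0,0,-0.3,0],[1,0,0,0,0],[1,0,0,0,0]]]}}

```text
time_s: 23.22
position: [448.0, -166.5, 199.0]
tool_rot: [2.593, 1.774, 0.0]
wrist_force: [0.6, -0.6, -1.0]
width: 0.709
grip_force: 24.2
```

Run:
```python
from h import *
plan(634.5,2,115)
```

```text
t23.22 pos [ 448.  -166.5  199. ] psi 68.8 tilt 0.00 | turn 0.0 shift cm [22.46 11.29  8.4 ] f [ 0.6 -0.6 -1. ] w 0.709 g 24.2
```

Request:
{"op": "servo_tool", "data": {"steps": [[[1,1,0.5,0,0],[1,2.5,1.26,0,0],[1,2.5,1.26,0,0],[1,2.5,1.26,1,0],[1,2.5,1.26,1.5,0],[1,2.5,1.26,1.5,0],[1,2.5,1.26,1.5,0],[1,2.5,1.26,1.5,0],[1,2.5,1.26,1,0],[1,1.5,0.75,0.4,0]]]}}

```text
time_s: 24.05
position: [635.6, 5.1, 111.5]
tool_rot: [-2.589, -1.774, 0.004]
wrist_force: [-0.7, 0.1, -1.0]
width: 0.71
grip_force: 24.3
```

Request:
{"op": "servo_tool", "data": {"steps": [[[1,0,0,0,0],[1,0,0,0,0],[1,0,0,0,0],[1,0,0,0,0],[1,0,0,0,0],[1,0,0,0,0],[1,0,0,0,0],[1,0,0,0,0],[1,0,0,0,0],[1,0,0,0,0]]]}}

```text
time_s: 24.88
position: [635.1, 2.0, 115.1]
tool_rot: [2.593, 1.774, 0.0]
wrist_force: [-0.4, 1.0, -0.5]
width: 0.708
grip_force: 24.3
```

Run:
```python
from h import *
plan(634.5,2,85.6)
sc=grab("scene")
a=cv2.resize(sc[195:270,200:300],(600,450),interpolation=cv2.INTER_CUBIC)
cv2.imwrite("pics/k1.png",a[:,:,::-1])
p=sensors.read_state()["position"]
def ring(x,y,z,R):
    q=np.array([(w2px("scene",[x+R*np.cos(t),y+R*np.sin(t),z])-[200,195]+.5)*6 for t in np.linspace(0,6.28,100)])
    return "cols %.0f-%.0f rows %.0f-%.0f"%(q[:,0].min(),q[:,0].max(),q[:,1].min(),q[:,1].max())
print("rim",ring(p[0],p[1],p[2]-83.6,33),"| tray base",ring(634.5,2,0,43),"| tray top outer",ring(634.5,2,7,43))
```

```text
t24.88 pos [635.1   2.  115.1] psi 68.8 tilt 0.01 | turn 0.0 shift cm [-0.03 -0.06  2.95] f [-0.4  1.  -0.5] w 0.708 g 24.3
rim cols 195-347 rows 203-301 | tray base cols 179-373 rows 243-372 | tray top outer cols 178-373 rows 231-360
```

View pics/k1.png

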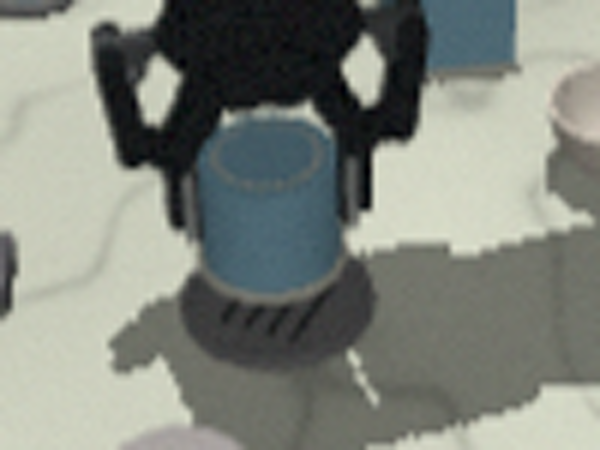

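The wide tub hangs over its tray. The rim spans crop columns 197–347 with its bottom at row 305, and the tray spans columns 181–375 with its bottom at row 370. That is centred within 1–2 mm, so I'll lower it.

Request:
{"op": "servo_tool", "data": {"steps": [[[1,-0.12,0,0.4,0],[1,0,0,0.6,0],[1,0,0,0.6,0],[1,0,0,0.5,0],[1,0,0,0.3,0],[1,0,0,0.2,0],[1,0,0,0.1,0],[1,0,0,0,0],[1,0,0,0,0],[1,0,0,0,0]]]}}

```text
time_s: 25.77
position: [635.0, 1.0, 88.3]
tool_rot: [2.592, 1.774, 0.001]
wrist_force: [-0.0, 0.2, -2.8]
width: 0.709
grip_force: 24.3
```

Request:
{"op": "servo_tool", "data": {"steps": [[[1,0,0,0.05,0],[1,0,0,0.05,0],[1,0,0,0.05,0],[1,0,0,0.05,0],[1,0,0,0,0],[1,0,0,0,0],[1,0,0,0,0],[1,0,0,0,0],[1,0,0,0,0],[1,0,0,0,0]]]}}

```text
time_s: 26.6
position: [634.7, 1.1, 86.0]
tool_rot: [2.593, 1.774, 0.0]
wrist_force: [-0.4, -0.5, -2.0]
width: 0.708
grip_force: 24.3
```

Request:
{"op": "servo_tool", "data": {"steps": [[[1,0,0,0.05,0],[1,0,0,0.03,0],[1,0,0,0,0],[1,0,0,0,0],[1,0,0,0,0],[1,0,0,0,0],[1,0,0,0,0],[1,0,0,0,0],[1,0,0,0,0],[1,0,0,0,0]]]}}

```text
time_s: 27.43
position: [634.9, 1.1, 85.6]
tool_rot: [2.593, 1.774, 0.0]
wrist_force: [-3.0, 1.3, 4.9]
width: 0.706
grip_force: 24.7
```

Request:
{"op": "servo_tool", "data": {"steps": [[[0.25,0,0,0,0],[0.22,0,0,0,0],[0.15,0,0,0,0],[0.1,0,0,0,0],[0,0,0,0,0],[0,0,0,0,0],[0,0,0,0,0],[0,0,0,-0.5,0],[0,0,0,-1,0],[0,0,0,-3,0]]]}}

```text
time_s: 28.27
position: [631.9, 1.4, 126.4]
tool_rot: [-2.587, -1.771, 0.011]
wrist_force: [-0.6, 0.9, -0.5]
width: 0.999
grip_force: 0.0
```

Request:
{"op": "servo_tool", "data": {"steps": [[[0,0,0,-4,0],[0,0,0,-3,0],[0,0,0,-2,0],[0,-1,-0.5,0,0],[0,-3,-1.5,0,0],[0,-3,-1.5,0,0],[0,-3,-1.5,0,0],[0,-3,-1.5,0,0],[0,-3,-1.5,0,0],[0,-3,-1.5,0,0]]]}}

```text
time_s: 29.1
position: [475.3, -142.3, 219.5]
tool_rot: [-2.592, -1.774, 0.001]
wrist_force: [0.5, -1.0, 0.5]
width: 1.005
grip_force: 0.0
```

Run:
```python
from h import *
im=grab("top");sc=grab("scene")
plan(453.4,-165.4,200,68.5)
a=cv2.resize(sc[195:270,200:300],(400,300),interpolation=cv2.INTER_CUBIC)
b=cv2.convertScaleAbs(cv2.resize(im[210:285,305:405],(400,300),interpolation=cv2.INTER_CUBIC),alpha=1.6)
cv2.imwrite("pics/l1.png",np.hstack([a,b])[:,:,::-1])
```

```text
t29.20 pos [ 474.  -143.5  219.2] psi 68.5 tilt 0.15 | turn 0.0 shift cm [-2.79 -1.11  1.92] f [ 0.3  0.9 -1.5] w 1.004 g 0.0
```

View pics/l1.png

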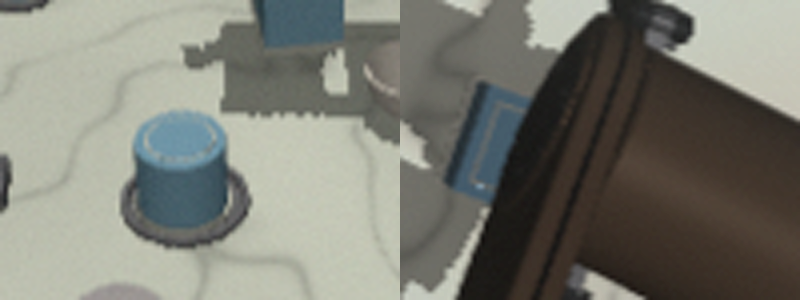

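The wide tub sits flat inside its tray, and the oblong is still in place with its left end visible at crop (490,140). The arm hides the rest of it.

Request:
{"op": "servo_tool", "data": {"steps": [[[0,-1.4,-0.55,0,0],[0,-1.4,-0.55,1.5,0],[0,0,0,2.5,0],[0,0,0,2.5,0],[0,0,0,1,0],[0,0,0,0.5,0],[0,0,0,0,0],[0,0,0,0,0],[0,0,0,0,0],[0,0,0,0,0]]]}}

```text
time_s: 30.03
position: [457.9, -164.1, 141.6]
tool_rot: [2.59, 1.773, 0.002]
wrist_force: [-0.9, -0.3, 0.0]
width: 0.999
grip_force: 0.0
```

Run:
```python
from h import *
plan(453.4,-165.4,84,68.5)
```

```text
t30.03 pos [ 457.9 -164.1  141.6] psi 68.8 tilt 0.16 | turn 0.3 shift cm [-0.28 -0.39  5.76] f [-0.9 -0.3  0. ] w 0.999 g 0.0
```

Request:
{"op": "servo_tool", "data": {"steps": [[[0,-0.28,-0.39,0,0.3],[0,0,0,1,0],[0,0,0,1.5,0],[0,0,0,1.5,0],[0,0,0,1,0],[0,0,0,0.5,0],[0,0,0,0.2,0],[0,0,0,0,0],[0.1,0,0,0,0],[0.15,0,0,0,0]]]}}

```text
time_s: 30.87
position: [452.8, -165.3, 83.8]
tool_rot: [2.596, 1.767, 0.001]
wrist_force: [-0.3, -0.6, -0.0]
width: 0.853
grip_force: 0.0
```

Request:
{"op": "servo_tool", "data": {"steps": [[[0.2,0,0,0,0],[0.25,0,0,0,0],[0.3,0,0,0,0],[0.35,0,0,0,0],[0.45,0,0,0,0],[0.6,0,0,0,0],[0.8,0,0,0,0],[1,0,0,0,0],[1,0,0,0,0],[1,0,0,0,0]]], "squeeze": 30}}

```text
time_s: 31.7
position: [452.7, -165.2, 83.7]
tool_rot: [2.597, 1.767, 0.001]
wrist_force: [0.0, 0.8, 5.3]
width: 0.7
grip_force: 33.3
```

Request:
{"op": "servo_tool", "data": {"steps": [[[1,0,0,-0.3,0],[1,0,0,-0.7,0],[1,0,0,-1.5,0],[1,0,0,-2,0],[1,0,0,-2,0],[1,0,0,-2,0],[1,0,0,-1.5,6.7],[1,0,0,-0.5,6.7],[1,0,0,0,6.7],[1,0,0,0,6.7]]]}}

```text
time_s: 32.53
position: [452.3, -164.9, 188.8]
tool_rot: [2.939, 1.109, 0.001]
wrist_force: [-0.5, 0.8, -1.1]
width: 0.702
grip_force: 32.7
```

Run:
```python
from h import *
plan(620.2,266.8,115,41.4)
```

```text
t32.53 pos [ 452.3 -164.9  188.8] psi 41.3 tilt 0.06 | turn -0.1 shift cm [ 41.14 -21.28   7.37] f [-0.5  0.8 -1.1] w 0.702 g 32.7
```

Request:
{"op": "servo_tool", "data": {"steps": [[[1,1.5,-0.78,0,0],[1,3,-1.55,0,0],[1,3,-1.55,0,0],[1,3,-1.55,0,0],[1,3,-1.55,0,0],[1,3,-1.55,0,0],[1,3,-1.55,0,0],[1,3,-1.55,0,0],[1,3,-1.55,0,0],[1,3,-1.55,0,0]]]}}

```text
time_s: 33.37
position: [567.1, 136.3, 187.8]
tool_rot: [-2.936, -1.118, 0.001]
wrist_force: [0.1, -0.3, -0.4]
width: 0.7
grip_force: 32.8
```

Request:
{"op": "servo_tool", "data": {"steps": [[[1,3,-1.55,0,0],[1,3,-1.55,0,0],[1,3,-1.55,0,0],[1,2.4,-1.28,0.8,0],[1,1.2,-0.6,1.5,0],[1,0,0,2,0],[1,0,0,2,0],[1,0,0,1,0],[1,0,0,0,0],[1,0,0,0,0]]]}}

```text
time_s: 34.2
position: [617.5, 266.8, 114.5]
tool_rot: [-2.936, -1.117, 0.003]
wrist_force: [0.2, -0.5, -0.1]
width: 0.696
grip_force: 32.8
```

Run:
```python
from h import *
plan(620.2,266.8,86,41.4)
```

```text
t34.20 pos [617.5 266.8 114.5] psi 41.7 tilt 0.11 | turn 0.3 shift cm [0.21 0.18 2.85] f [ 0.2 -0.5 -0.1] w 0.696 g 32.8
```

Request:
{"op": "servo_tool", "data": {"steps": [[[1,0.2,0.18,0,0.3],[1,0,0,0.5,0],[1,0,0,0.3,0],[1,0,0,0,0],[1,0,0,0,0],[1,0,0,0,0],[1,0,0,0,0],[1,0,0,0,0],[1,0,0,0,0],[1,0,0,0,0]]]}}

```text
time_s: 35.03
position: [620.7, 267.1, 107.3]
tool_rot: [2.939, 1.11, 0.0]
wrist_force: [0.1, 0.1, -0.9]
width: 0.698
grip_force: 32.8
```

Run:
```python
from h import *
plan(620.2,266.8,86,41.4)
im=grab("scene").astype(int);s=sensors.read_state();p=s["position"]
roi=np.zeros(im.shape[:2],bool);roi[225:350,265:360]=1
blue=((im[:,:,2]-im[:,:,0]>25)&roi).astype(np.uint8)
def ext(m):
    n,l,st,_=cv2.connectedComponentsWithStats(m);k=1+np.argmax(st[1:,4]);v,u=np.nonzero(l==k)
    return "n%d L%s R%s T%s B%s"%(st[k,4],(u.min(),v[u==u.min()].mean().round(1)),(u.max(),v[u==u.max()].mean().round(1)),(u[v==v.min()].mean().round(1),v.min()),(u[v==v.max()].mean().round(1),v.max()))
print("blue",ext(blue))
g=im.sum(2)/3;print("dark",ext(((g<100)&(blue==0)&roi&(np.arange(384)[:,None]>285)).astype(np.uint8)))
def rect(x,y,z,a,b,psi):
    c=np.radians(psi);return [w2px("scene",[x+i*a*np.cos(c)-j*b*np.sin(c),y+i*a*np.sin(c)+j*b*np.cos(c),z]).round(1).tolist() for i,j in((1,1),(1,-1),(-1,-1),(-1,1))]
zb=p[2]-83.7
print("body low",rect(p[0],p[1],zb+4,60,30,41.4));print("body top",rect(p[0],p[1],zb+56,60,30,41.4));print("tray base",rect(620.2,266.8,0,73,43,41.4))
cv2.imwrite("pics/m1.png",im[225:350,265:360,::-1])
```

```text
t35.03 pos [620.7 267.1 107.3] psi 41.4 tilt 0.01 | turn -0.0 shift cm [-0.06 -0.01  2.13] f [ 0.1  0.1 -0.9] w 0.698 g 32.8
blue n775 L(np.int64(288), np.float64(315.5)) R(np.int64(323), np.float64(295.5)) T(np.float64(299.0), np.int64(283)) B(np.float64(316.0), np.int64(332))
dark n998 L(np.int64(280), np.float64(336.0)) R(np.int64(343), np.float64(287.0)) T(np.float64(330.6), np.int64(286)) B(np.float64(320.5), np.int64(348))
body low [[316.5, 332.3], [287.0, 324.1], [301.6, 281.7], [328.1, 288.0]]
body top [[318.2, 314.9], [287.5, 306.9], [302.5, 264.9], [330.0, 271.1]]
tray base [[320.9, 348.0], [279.0, 336.0], [297.2, 284.6], [334.0, 293.5]][ WARN:0@0.521] global loadsave.cpp:1063 imwrite_ Unsupported depth image for selected encoder is fallbacked to CV_8U.
```

The numeric check agrees within 1 px: the tub corner is at (316,332) and the tray corners are at (320.5,348) and (280,336). Lowering it now.

Request:
{"op": "servo_tool", "data": {"steps": [[[1,0,0,0.4,0],[1,0,0,0.5,0],[1,0,0,0.5,0],[1,0,0,0.3,0],[1,0,0,0.2,0],[1,0,0,0.1,0],[1,0,0,0.05,0],[1,0,0,0,0],[1,0,0,0,0],[1,0,0,0,0]]]}}

```text
time_s: 35.92
position: [620.9, 267.2, 87.0]
tool_rot: [2.939, 1.11, 0.001]
wrist_force: [-0.1, -0.4, -1.3]
width: 0.698
grip_force: 32.8
```

Request:
{"op": "servo_tool", "data": {"steps": [[[1,0,0,0.05,0],[1,0,0,0.04,0],[1,0,0,0,0],[1,0,0,0,0],[1,0,0,0,0],[1,0,0,0,0],[1,0,0,0,0],[1,0,0,0,0],[1,0,0,0,0],[1,0,0,0,0]]]}}

```text
time_s: 36.75
position: [620.7, 267.1, 85.8]
tool_rot: [-2.939, -1.11, -0.0]
wrist_force: [-0.1, 0.5, -0.6]
width: 0.697
grip_force: 32.9
```

Request:
{"op": "servo_tool", "data": {"steps": [[[1,0,0,0.05,0],[1,0,0,0.03,0],[1,0,0,0,0],[1,0,0,0,0],[1,0,0,0,0],[1,0,0,0,0],[1,0,0,0,0],[1,0,0,0,0],[1,0,0,0,0],[1,0,0,0,0]]]}}

```text
time_s: 37.58
position: [620.7, 267.1, 85.8]
tool_rot: [2.939, 1.11, -0.0]
wrist_force: [-2.9, -0.3, 5.2]
width: 0.7
grip_force: 33.5
```

Contact at the expected height. Releasing and withdrawing.

Request:
{"op": "servo_tool", "data": {"steps": [[[0.25,0,0,0,0],[0.22,0,0,0,0],[0.15,0,0,0,0],[0.1,0,0,0,0],[0,0,0,0,0],[0,0,0,0,0],[0,0,0,0,0],[0,0,0,-0.5,0],[0,0,0,-1,0],[0,0,0,-3,0]]]}}

```text
time_s: 38.42
position: [617.9, 266.3, 125.9]
tool_rot: [-2.938, -1.109, 0.015]
wrist_force: [-0.5, 0.2, -0.8]
width: 1.003
grip_force: 0.0
```

Request:
{"op": "servo_tool", "data": {"steps": [[[0,0,0,-4,0],[0,0,0,-4,0],[0,0,0,-4,0],[0,0,0,-3,0],[0,-3,2,0,0],[0,-3,2,0,0],[0,-3,2,0,0],[0,-3,2,0,0],[0,0,0,0,0],[0,0,0,0,0]]]}}

```text
time_s: 39.25
position: [583.4, 126.2, 281.3]
tool_rot: [2.94, 1.105, 0.003]
wrist_force: [-0.8, -0.1, -0.1]
width: 1.002
grip_force: 0.0
```

Request:
{"op": "servo_tool", "data": {"steps": [[[0,-3,2,0,0],[0,-3,2,0,0],[0,-3,2,0,0],[0,-3,2,0,0],[0,-3,2,0,0],[0,0,0,0,0],[0,0,0,0,0],[0,0,0,0,0],[0,0,0,0,0],[0,0,0,0,0]]]}}

```text
time_s: 40.08
position: [537.4, -45.0, 280.1]
tool_rot: [-2.938, -1.113, -0.0]
wrist_force: [-0.1, -0.2, -0.5]
width: 1.0
grip_force: 0.0
```

Run:
```python
from h import *
plan(500,0,250)
sc=grab("scene");a=cv2.resize(sc[170:355,180:365],(592,592),interpolation=cv2.INTER_CUBIC)
cv2.imwrite("pics/z1.png",a[:,:,::-1])
```

```text
t40.08 pos [537.4 -45.  280.1] psi 41.5 tilt 0.02 | turn 0.0 shift cm [ 0.18 -5.85  3.01] f [-0.1 -0.2 -0.5] w 1.000 g 0.0
```

View pics/z1.png

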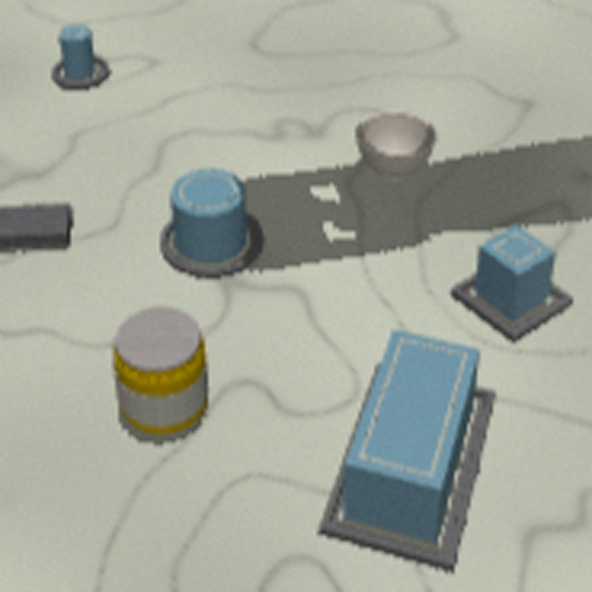

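All four tubs stand upside down inside their trays: small round at crop (78,60), wide round (210,230), square (515,280) and oblong (410,440). The bowl at (395,145) and the tin at (160,375) have not moved.

```bash
python3 -c "
from plant import r
print(r.sign_off())"
```

```text
the job is handed in; nothing more can be done
None
```

All four tubs are upside down and flat in their matching trays, moved one at a time from the top down, with the bowl and soap tin untouched; the job was handed in at about 40 s.

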